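Take the flask from the cooler, tip it and stand it on the turntable

TASK

Lift the slim steel flask by its cap straight up out of the marble cooler, stand it on the zinc top and let go. Take it again around its body, below the shoulder, tip it over to 45 degrees (no more than a little past that) and hold it there for a second to loosen what has settled inside. Then bring it upright and set it down, without dropping it, in the empty place between the jars on the turntable; leave everything else where it is.

Things in the scene. Friction and masses are not known exactly. Their poses are not given: they have to be found in the camera images.
- flask: slim closed flask, plain steel with a darker cap, round, 176 mm tall, 0.3 to 0.6 kg. Origin: centre of its underside; z up along its axis. Body 45 mm in diameter from 0 to 118 mm, conical shoulder narrowing to 26 mm diameter at 138 mm, then a fixed straight cap 30 mm in diameter from 138 to 176 mm. At the start it stands upright in the cooler, its underside 10 mm above the table
- flask_cap (a point): point on the flask's axis inside the cap, 160 mm above the flask's underside: where to grip the cap
- cooler: loose round white marble cooler (holder), 80 mm outer diameter, 105 mm tall, straight bore 58 mm in diameter, floor 10 mm thick, 0.95 kg. Origin: centre of its underside; z up
- turntable: fixed foot of the turntable. Origin: centre of the foot's underside on the table, on the turning axis; the empty place lies on its -x side. It carries a freely turning round steel plate, 300 mm in diameter, whose top is 26 mm above the table, with three jars at three of four places, 90 degrees apart, 95 mm from the axis
- empty_place (a point): centre of the fourth, empty place, on the top face of the turntable's plate (26 mm above the table), 95 mm from the turning axis; it turns with the plate
- jar_a: loose glass storage jar with a cork lid, 80 mm in diameter, 110 mm tall, on the turntable. Origin: centre of its underside
- jar_b: the same kind of jar, across the axis from the empty place. Origin: centre of its underside
- jar_c: the same kind of jar, on the third place. Origin: centre of its underside
- moka: loose matte black moka pot, 95 mm wide, 175 mm tall, its handle sticks out 87 mm to its +y. Origin: centre of its underside
- sugar_bowl: loose white ceramic sugar bowl with lid, 94 mm in diameter, 82 mm tall. Origin: centre of its underside
- tamper: loose aluminium tamper lying flat along its x, 90 mm long, 52 mm in diameter. Origin: on the table under its middle
Things that resemble listed ones, but are neither listed nor needed, are in the scene too. There is more than one size of the flask; the job needs the middle-sized.

How it is judged:
On the way, in this order (a step that is already met when the one before it is completed fails the run):
1. the flask is held upright (within 15 degrees) by its cap, wholly above the cooler (z of flask in the frame of cooler above 0.107 m and angle between flask's own z axis and vertical below 0.26 rad and z of the grasp point in the frame of flask above 0.135 m and contact force between the fingers and flask above 0.5 N), for 0.05 s.
2. the flask stands upright on the zinc top, let go (height (world z) of flask below 0.006 m and angle between flask's own z axis and vertical below 0.06 rad and linear speed of flask below 0.02 m/s and contact force between the fingers and flask below 0.1 N), for 0.2 s.
3. the flask, gripped around its body, is lifted and tipped to 45 degrees (36 to 54), held there 0.7 s (angle between flask's own z axis and vertical between 0.628 and 0.943 rad and z of the grasp point in the frame of flask below 0.125 m and contact force between the fingers and flask above 0.5 N and height (world z) of flask above 0.01 m), for 0.7 s.
At the end, for the whole second after the job is handed in: The flask stands upright (within 3.4 degrees), released and at rest on the turntable's plate with its centre within 30 mm of the centre of the empty place; jars, moka pot, sugar bowl, tamper and cooler are within 30 mm of where they began (horizontal distance between flask and empty_place below 0.03 m and z of flask in the frame of empty_place between -0.004 and 0.006 m and angle between flask's own z axis and vertical below 0.06 rad and linear speed of flask below 0.02 m/s and contact force between the fingers and flask below 0.1 N and distance of each of jar_a, jar_b, jar_c, moka, sugar_bowl, tamper, cooler from where it was at the start of the episode below 0.03 m); the robot touches nothing.
It fails at once if a jar, the moka pot, the sugar bowl, the tamper or the cooler is shifted by more than 30 mm (not (distance of each of jar_a, jar_b, jar_c, moka, sugar_bowl, tamper, cooler from where it was at the start of the episode below 0.03 m)).
It fails at once if the cooler is tipped by more than 15 degrees (angle between cooler's own z axis and vertical above 0.26 rad).
It fails at once if the flask is tipped past 62 degrees (angle between flask's own z axis and vertical above 1.08 rad).
It fails at once if the flask is dropped (falls freely faster than 0.45 m/s, a fall of about 10 mm) (contact force between the fingers and flask below 0.05 N and linear speed of flask above 0.45 m/s).
It also fails if it takes over 64 s, if anything falls off the work surface, if the arm or the gripper's body presses on something with over 40 N, if the wrist force passes 120 N, or if a joint passes its speed limit or range.

ROBOT

A 6-joint arm with a two-finger parallel gripper is mounted at the origin on the work surface. World frame = base frame: x ahead of the robot, y to its left, z up, the work surface at z = 0. Lengths are in m, angles in rad, forces in N, time in s.
With the tool pointing down it reaches from about 0.35 to 0.925 m from the base axis. Payload 6.4 kg.
Tool frame: the origin (TCP) lies at the centre of the arm's flange, where the gripper is bolted on; the fingertips stand 199 mm ahead of it and the grasp point (between the pads) lies 180 mm ahead of it; z points along the fingers, y is the direction in which the jaws open and shut (so a half turn about z gives the same grasp; the last joint's range is limited). The gripper opens to 94 mm and grips with 3 to 60 N. Pads are 16 mm wide; open, the fingers measure 119 mm over their backs; the gripper's body (75 mm by 177 mm) begins 78 mm behind the grasp point.
Start: joints at [1.047, 0.245, 1.558, -0, 1.339, -0.174], TCP at [0.223, 0.611, 0.405] pointing down, gripper open.
Joint ranges: [-3.13, 3.13], [-1.02, 2.26], [0.13, 2.54], [-0.95, 4.09], [0.21, 2.88], [-2.74, 2.74]. Speed limits (rad/s): [2.57, 2.57, 3.14, 3.14, 3.14, 3.14].

INTERFACE

Orientations are given as a rotation vector (axis times angle).
In Python, from bench import observe, snapshot, get_calibration, finish_job, find_in, tip_of gives the robot as it stands. The module is installed in compiled form; this text tells all that it offers.
- The arm moves only by the tool servo_tool, never from a script. Its argument "rows" is a list of rows, each an object with "hand": the closure, from -1 (fully open) to 1 (shut); "travel": the shift along the tool's x, y, z scaled (see below), a list of three; "delta_rot": the turn, a rotation vector about the tool's x, y, z scaled (see below), a list of three. In form: [{"hand": hand, "travel": [x, y, z], "delta_rot": [ax, ay, az]}, ...]. A call has 1 to 5 rows; each row shifts and turns the commanded pose from where the row before left it, along the tool's axes as they then stand; what a row does not reach is not made up. The controller multiplies each number of a shift by 600 mm and each number of a turn by 90 degrees. A row lasts 1/8 s, in which the tool goes at most 62.5 mm and 10.7 degrees, less where a joint would pass 70% of its speed; a pose out of reach is approached as far as the arm can. A call with a number of a shift or a turn outside -1 to 1 is refused whole. A call with a gripper value outside its range is refused whole. The fingers move at their own pace and stop on an object; "newtons" is the grip in N (left out, the last holds). Time passes only in rows, so rows that do not move let the fingers close. It gives the time, the measured TCP pose, the force and the opening at its end, in the units of the state.
- observe(): the state, without advancing time (a new reading comes with each control period).
- snapshot(name): name is "side" or "top" or "wrist"; returns the picture (400x640x3 uint8, blue, green, red); there is no depth.
- get_calibration(name): a dict with "intrinsics" (3x3 intrinsics, pixels), "R" (3x3) and "t" (3): a world point X has camera coordinates R X + t. Camera axes: x right, y down, z forward; pixel columns grow to the right and rows downward; lengths in m; the calibration is good to about 2 mm. The wrist camera is an equidistant fisheye: a pixel r from the principal point sees the ray r / f radians off the axis. A picture is of the moment at which its call begins: read the wrist's pose just before it. get_calibration takes no time and is no camera call; for the wrist camera it gives the pose at the moment of the call.
- finish_job(): hands the job in, once; it reports no verdict.
Trained networks look in the newest picture that a camera, given by its name, has taken for a name from the list of things; names that differ only in an ending like _2 or _b are one class to them, and where a whole thing is asked for, a point or a joint stands for the part that bears it (a point fixed in the world has none). Each returns a list of dicts, best first, with "score" (0 to 1); they miss things now and then, are a little off and sometimes report something else, mostly with a low value. They report only what shows in the picture. A call takes as long as a camera call. They do not tell look-alikes from the thing itself.
- find_in(camera, thing): "location" ([column, row] as shares, 0 to 1, of the picture: columns of its width, rows of its height, amid what is visible of it).
- tip_of(camera, thing): "location" ([column, row] as shares, 0 to 1, of the picture: columns of its width, rows of its height: a listed point, or the origin of a listed thing).
The state is a dict: "t": time; "q": joint angles; "qvel": joint speeds; "joint_torque": joint torques, N m; "tcp_pos": TCP position; "tcp_rot": TCP orientation; "force": force on the tool from outside, world axes, zero at the start; "moment": the same for the moment, N m; "width": finger opening in m.
Only numpy, scipy, OpenCV 4.12 (cv2) and the standard library are available. Lean on these libraries where they do the work, as an engineer would, in place of code of your own. Each camera call takes 0.05 s, during which the arm holds its last target. There are 200 camera calls.

## Working session

There is one attempt and no reset: what is moved stays moved. The work goes in short steps, Python scripts to look and compute and a tool call to move; the robot and the scene stay as the last step left them, time stands still between calls to the robot, and variables do not carry over. Pictures are saved under pics/ and viewed, about 8 in all and at most 12, crops included, and the job is handed in when it is done.

Besides the shell and the picture viewer there is one more tool, called after "Emit:" by a JSON object that holds its "name" and its "arguments", one argument or row to a line. servo_tool: Moves the arm, as the interface text tells. Shifts and turns lie within -1 to 1; 1 stands for 600 mm of shift or 90 degrees of turn. Its arguments: {"type":"object","properties":{"rows":{"type":"array","items":{"type":"object","properties":{"hand":{"type":"number"},"travel":{"type":"array","items":{"type":"number","minimum":-1,"maximum":1}},"delta_rot":{"type":"array","items":{"type":"number","minimum":-1,"maximum":1}}}}},"newtons":{"type":"number"}},"required":["rows"]}

```bash
mkdir -p pics; ls
python3 - <<'E'
from bench import *
import cv2,numpy as np
s=observe();print(s['t'],s['tcp_pos'],s['tcp_rot'],s['width'])
a=[]
for c in("side","top"):
    im=snapshot(c);cv2.imwrite(f'pics/{c}0.png',im)
    k=get_calibration(c);print(c,np.round(k['intrinsics'],1).tolist(),np.round(k['R'],4).tolist(),np.round(k['t'],4).tolist())
    for n in("flask","flask_cap","cooler","turntable","empty_place","jar_a","moka","sugar_bowl","tamper"):
        print(n,[(round(d['score'],2),round(d['location'][0]*640),round(d['location'][1]*400)) for d in tip_of(c,n)][:6])
E
```

```text
pics
0.0 [0.22266244 0.61045185 0.40353708] [-5.46615758e-01 -3.09302373e+00  2.88599446e-03] 0.09397298971712213
side [[362.6, 0.0, 314.3], [0.0, 362.6, 201.8], [0.0, 0.0, 1.0]] [[0.9513, -0.308, -0.0084], [-0.2269, -0.6818, -0.6955], [0.2085, 0.6635, -0.7185]] [-0.5104, 0.2061, 1.043]
flask [(0.92, 369, 317), (0.67, 370, 275), (0.36, 292, 178)]
flask_cap [(0.97, 375, 241), (0.67, 428, 216), (0.63, 375, 288)]
cooler [(0.6, 370, 278)]
turntable [(0.64, 316, 179)]
empty_place [(0.85, 290, 176), (0.48, 326, 191)]
jar_a [(0.88, 343, 169), (0.75, 328, 195), (0.59, 236, 172)]
moka [(0.74, 381, 209)]
sugar_bowl [(0.78, 238, 172), (0.43, 314, 178)]
tamper [(0.56, 277, 341), (0.47, 374, 281)]
top [[437.4, 0.0, 310.6], [0.0, 437.4, 203.3], [0.0, 0.0, 1.0]] [[0.0115, -0.9998, 0.0144], [-0.9805, -0.0141, -0.1959], [0.1961, -0.0119, -0.9805]] [-0.0281, 0.5576, 1.2025]
flask [(0.81, 378, 147), (0.76, 379, 189), (0.5, 412, 202)]
flask_cap [(0.78, 390, 118), (0.78, 419, 190), (0.55, 392, 173)]
cooler [(0.67, 382, 186)]
turntable [(0.57, 229, 185)]
empty_place [(0.93, 227, 215)]
jar_a [(0.96, 196, 182), (0.75, 230, 153), (0.62, 260, 181)]
moka [(0.77, 303, 139)]
sugar_bowl [(0.97, 185, 275), (0.4, 260, 184)]
tamper [(0.9, 413, 286)]
```

Run:
```python
import cv2
for c in("side","top"):
    im=cv2.imread(f'pics/{c}0.png');cv2.imwrite(f'pics/{c}0b.png',cv2.resize(im[100:390,150:510] if c=='side' else im[70:340,120:480],(800,644 if c=='side' else 600))[:600])
```

```text
(no output)
```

View pics/side0b.png

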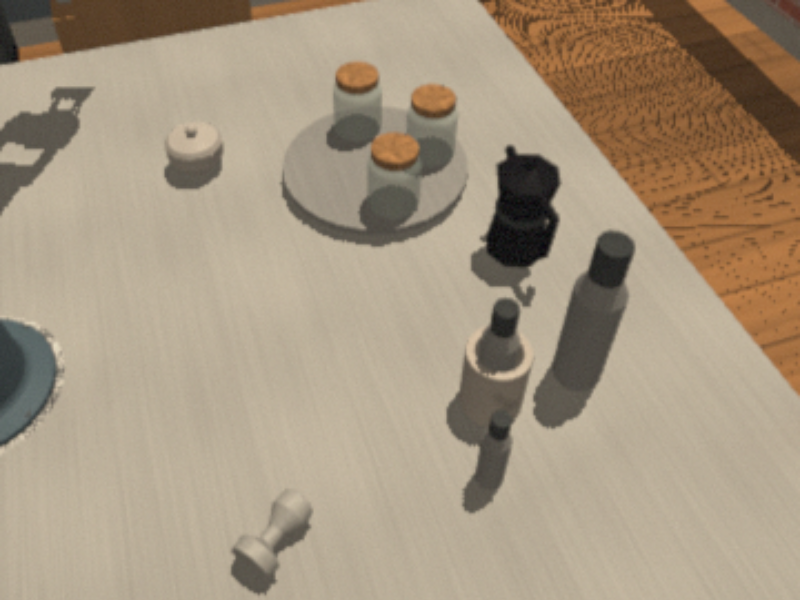

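View pics/top0b.png

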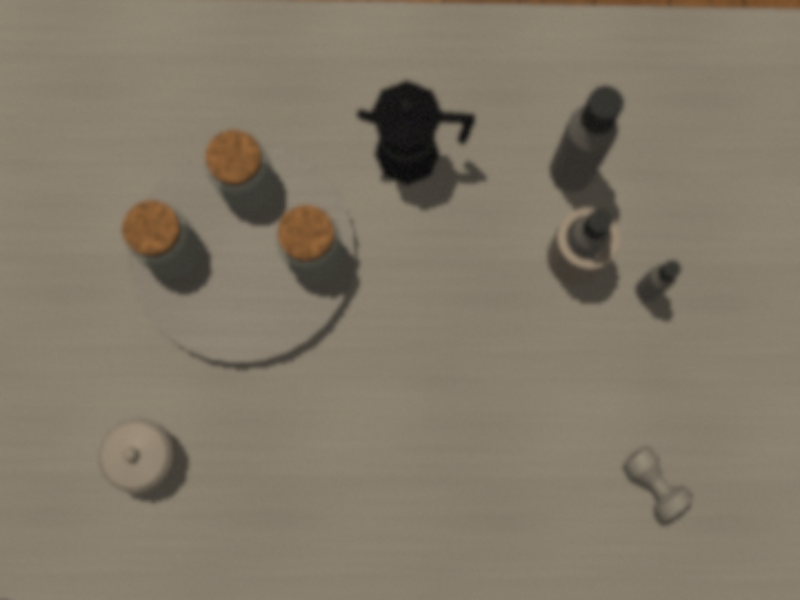

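Pictures: Both views show the middle flask standing in the white cooler. Flask look-alikes:

| Flask | Top pixel | Side pixel |
|---|---|---|
| Large, free-standing | (390,118) | (428,216) |
| Middle, in cooler | (390,172) | (376,242) |
| Small, free-standing | (419,190) | (375,288) |

I choose the one in the cooler. The empty place is on the robot side of the turntable, at top (227,215).

```bash
cat > h.py <<'E'
from bench import *
import numpy as np,cv2
from scipy.spatial.transform import Rotation as Rn
def ray(c,p):
    k=get_calibration(c);K=k['intrinsics'];R=np.array(k['R']);t=np.array(k['t'])
    return -R.T@t, R.T@np.linalg.inv(K)@np.array([p[0],p[1],1.])
def atz(c,p,z):
    o,d=ray(c,p);return np.round(o+d*(z-o[2])/d[2],4)
def tri(ps,pt):
    (a,u),(b,v)=ray('side',ps),ray('top',pt)
    s=np.linalg.lstsq(np.c_[u,-v],b-a,rcond=None)[0]
    return np.round((a+u*s[0]+b+v*s[1])/2,4), np.linalg.norm(a+u*s[0]-b-v*s[1])
def wpix(X):
    k=get_calibration('wrist');K=k['intrinsics'];c=np.array(k['R'])@X+k['t']
    th=np.arctan2(np.hypot(c[0],c[1]),c[2]);e=c[:2]/np.hypot(c[0],c[1])*th
    return np.round([K[0][0]*e[0]+K[0][2],K[1][1]*e[1]+K[1][2]],1)
def wray(p,z):
    k=get_calibration('wrist');K=k['intrinsics'];R=np.array(k['R'])
    e=np.array([(p[0]-K[0][2])/K[0][0],(p[1]-K[1][2])/K[1][1]]);th=np.linalg.norm(e)
    d=R.T@np.r_[e/th*np.sin(th),np.cos(th)];o=-R.T@np.array(k['t'])
    return np.round(o+d*(z-o[2])/d[2],4)
def tool():
    s=observe();return np.array(s['tcp_pos']),Rn.from_rotvec(s['tcp_rot'])
E
python3 - <<'E'
from h import *
print('cap',tri((375,241),(392,173)),'at .17 ',atz('side',(375,241),.17),atz('top',(392,173),.17), 'mine',tri((377,243),(389,171)))
print('cooler',atz('top',(382,186),0),atz('side',(370,278),0))
# rim center from crop: (588,237) top ; side (498,355)
print('rim',atz('top',(120+588*.45,70+237*.45),.105),atz('side',(150+498*.45,100+355*.45),.105))
print('big cap',tri((428,216),(390,118)),'small',tri((375,288),(419,190)))
print('big base',atz('top',(120+568*.45,70+175*.45),0))
print('tt',atz('top',(229,185),0),atz('side',(316,179),0),'empty',atz('top',(227,215),.026),atz('side',(290,176),.026))
print('jars',[atz('top',(120+x*.45,70+y*.45),.11) for x,y in((151,227),(234,156),(306,232))])
print('moka',atz('top',(303,139),0),'sugar',atz('top',(185,275),0),'tamper',atz('top',(413,286),0))
p,R=tool();print(p,R.as_matrix().round(3).tolist())
im=snapshot('wrist');cv2.imwrite('pics/w0.png',im)
t,p=tri((375,241),(392,173));print(wpix(t),get_calibration('wrist')['intrinsics'])
im=snapshot('top');cv2.imwrite('pics/cap.png',cv2.resize(im[90:230,340:460],(600,700))[:600])
E
```

```text
cap (array([ 0.6175, -0.232 ,  0.1842]), np.float64(0.002578604845048448)) at .17  [ 0.625  -0.2223  0.17  ] [ 0.6201 -0.2346  0.17  ] mine (array([ 0.6273, -0.2276,  0.1669]), np.float64(0.0020010501112613308))
cooler [ 0.6257 -0.2379  0.    ] [ 0.6298 -0.2235  0.    ]
rim [ 0.6271 -0.2268  0.105 ] [ 0.6251 -0.2338  0.105 ]
big cap (array([ 0.7582, -0.2243,  0.2173]), np.float64(0.005547506484475993)) small (array([ 0.5869, -0.3182,  0.12  ]), np.float64(0.0006144410468680667))
big base [ 0.7437 -0.2205  0.    ]
tt [0.6219 0.2256 0.    ] [0.614  0.2195 0.    ] empty [0.5254 0.2224 0.026 ] [0.5224 0.2366 0.026 ]
jars [array([0.6303, 0.3212, 0.11  ]), array([0.7251, 0.2225, 0.11  ]), array([0.6268, 0.1277, 0.11  ])]
moka [0.7716 0.0042 0.    ] sugar [0.3519 0.3399 0.    ] tamper [ 0.3283 -0.322   0.    ]
[0.22274895 0.6106527  0.40468524] [[-0.939, 0.343, 0.0], [0.343, 0.939, 0.0], [0.0, 0.0, -1.0]]
[ 65.1 453.4] [[309.70691629   0.         319.02700682]
 [  0.         309.70691629 199.24643925]
 [  0.           0.           1.        ]]
```

View pics/cap.png

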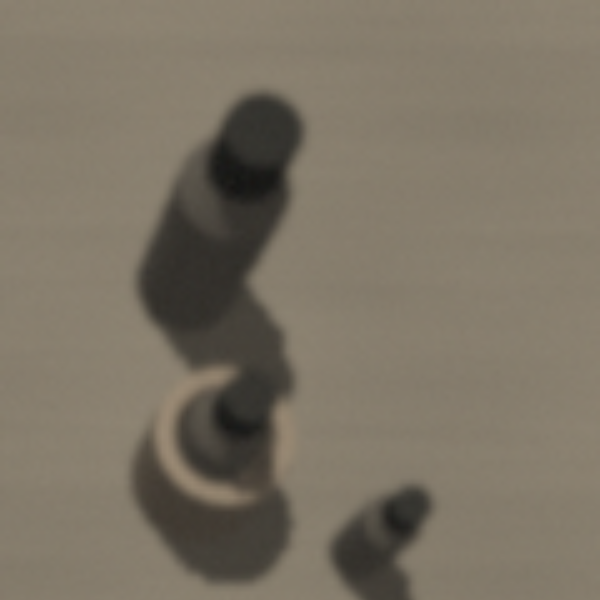

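The crop confirms the choice: the middle flask stands in the cooler with its dark cap at about (390,170), between the big and small look-alikes. Moving to hover over it.

Emit:
{"name": "servo_tool", "arguments": {
  "rows": [
    {"hand": -0.2,"travel": [-0.056,-0.054,-0.01],"delta_rot": [0,0,0]},
    {"hand": -0.2,"travel": [-0.056,-0.054,-0.01],"delta_rot": [0,0,0]},
    {"hand": -0.2,"travel": [-0.056,-0.054,-0.01],"delta_rot": [0,0,0]},
    {"hand": -0.2,"travel": [-0.056,-0.054,-0.01],"delta_rot": [0,0,0]},
    {"hand": -0.2,"travel": [-0.056,-0.054,0],"delta_rot": [0,0,0]}
  ],
  "newtons": 40
}}

```text
t: 1.72
tcp_pos: [0.3255, 0.3996, 0.4295]
tcp_rot: [0.546, 3.093, 0.002]
force: [-0.5, 0.5, 0.2]
width: 0.0566
```

Emit:
{"name": "servo_tool", "arguments": {
  "rows": [
    {"hand": -0.2,"travel": [-0.056,-0.054,0],"delta_rot": [0,0,0]},
    {"hand": -0.2,"travel": [-0.056,-0.054,0],"delta_rot": [0,0,0]},
    {"hand": -0.2,"travel": [-0.056,-0.054,0],"delta_rot": [0,0,0]},
    {"hand": -0.2,"travel": [-0.056,-0.054,0],"delta_rot": [0,0,0]},
    {"hand": -0.2,"travel": [-0.056,-0.054,0],"delta_rot": [0,0,0]}
  ]
}}

```text
t: 2.35
tcp_pos: [0.4277, 0.1897, 0.429]
tcp_rot: [0.546, 3.093, 0.001]
force: [0.5, -0.3, 0.1]
width: 0.0565
```

Emit:
{"name": "servo_tool", "arguments": {
  "rows": [
    {"hand": -0.2,"travel": [-0.056,-0.054,0],"delta_rot": [0,0,0]},
    {"hand": -0.2,"travel": [-0.056,-0.054,0],"delta_rot": [0,0,0]},
    {"hand": -0.2,"travel": [-0.056,-0.054,0],"delta_rot": [0,0,0]},
    {"hand": -0.2,"travel": [-0.056,-0.054,0],"delta_rot": [0,0,0]},
    {"hand": -0.2,"travel": [-0.056,-0.054,0],"delta_rot": [0,0,0]}
  ]
}}

```text
t: 2.98
tcp_pos: [0.5301, -0.0201, 0.4289]
tcp_rot: [0.547, 3.093, 0.0]
force: [0.5, 0.5, 0.6]
width: 0.0564
```

Emit:
{"name": "servo_tool", "arguments": {
  "rows": [
    {"hand": -0.2,"travel": [-0.056,-0.054,0],"delta_rot": [0,0,0]},
    {"hand": -0.2,"travel": [-0.056,-0.054,0],"delta_rot": [0,0,0]},
    {"hand": -0.2,"travel": [-0.056,-0.054,0],"delta_rot": [0,0,0]},
    {"hand": -0.2,"travel": [0,0,0],"delta_rot": [0,0,0]},
    {"hand": -0.2,"travel": [0,0,0],"delta_rot": [0,0,0]}
  ]
}}

```text
t: 3.6
tcp_pos: [0.5909, -0.1441, 0.4285]
tcp_rot: [-0.547, -3.093, -0.001]
force: [-0.7, 0.5, -0.7]
width: 0.0566
```

Run:
```python
from h import *
im=snapshot('wrist');cv2.imwrite('pics/w1.png',im)
k=get_calibration('wrist');print('cam',-np.array(k['R']).T@k['t'])
for n,z in(("flask_cap",.17),("cooler",0),("flask",.01)):
    print(n,[(round(d['score'],2),np.round(np.array(d['location'])*[640,400],0),wray(np.array(d['location'])*[640,400],z)) for d in tip_of('wrist',n)])
```

```text
cam [ 0.51252174 -0.11589287  0.40943952]
flask_cap [(0.75, array([168., 243.]), array([ 0.5707, -0.2856,  0.17  ]))]
cooler [(0.65, array([273., 219.]), array([ 0.6305, -0.228 ,  0.    ]))]
flask [(0.83, array([204., 211.]), array([ 0.5833, -0.3164,  0.01  ])), (0.8, array([309., 286.]), array([ 0.7459, -0.2169,  0.01  ])), (0.65, array([277., 220.]), array([ 0.6316, -0.2216,  0.01  ])), (0.22, array([147.,  52.]), array([ 0.3363, -0.3107,  0.01  ]))]
```

View pics/w1.png

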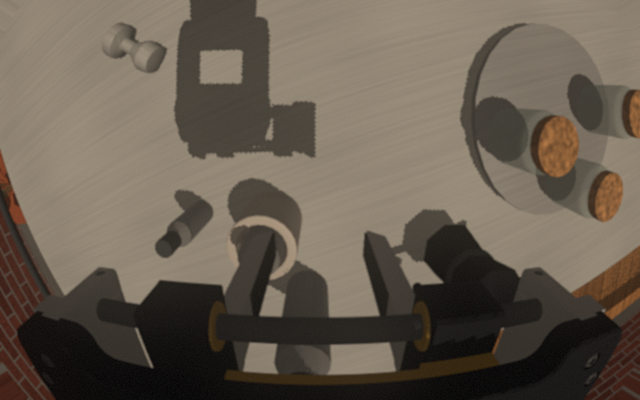

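The cooler rim is centred near (262,247), and a finger hides the flask. The plate's rim is visible at upper right. I'll centre over the cooler at about (0.628,-0.228) and look again.

Run:
```python
from h import *
print(wray((262,247),.105))
# plate outline in wrist: left edge top rim (475,115)?; right (607,115), top(540,23), bottom(540,213)
for p in((475,115),(607,110),(540,23),(540,213)): print(wray(p,.026))
p,R=tool();d=np.array([.628,-.228,.429])-p;print(R.inv().apply(d)/.6)
```

```text
[ 0.6268 -0.2242  0.105 ]
[0.5797 0.0806 0.026 ]
[0.6376 0.3674 0.026 ]
[0.4752 0.2449 0.026 ]
[0.7604 0.1681 0.026 ]
[-0.10643736 -0.1114373  -0.00017541]
```

Emit:
{"name": "servo_tool", "arguments": {
  "rows": [
    {"hand": -0.2,"travel": [-0.036,-0.037,0],"delta_rot": [0,0,0]},
    {"hand": -0.2,"travel": [-0.036,-0.037,0],"delta_rot": [0,0,0]},
    {"hand": -0.2,"travel": [-0.035,-0.037,0],"delta_rot": [0,0,0]},
    {"hand": -0.2,"travel": [0,0,0],"delta_rot": [0,0,0]}
  ]
}}

```text
t: 4.3
tcp_pos: [0.6287, -0.2297, 0.4285]
tcp_rot: [-0.548, -3.093, -0.0]
force: [-0.3, -0.1, -0.4]
width: 0.0564
```

Run:
```python
from h import *
p,R=tool();print(p)
im=snapshot('wrist')
print('grasp axis px at cap top',wpix(p+R.apply([0,0,.243])))
for n,z in(("flask_cap",.17),("cooler",0)):
    print(n,[(round(d['score'],2),np.round(np.array(d['location'])*[640,400],0),wray(np.array(d['location'])*[640,400],z)) for d in tip_of('wrist',n)])
cv2.imwrite('pics/w2.png',cv2.resize(im[150:400,180:460],(784,700))[:600])
```

```text
[ 0.62869308 -0.22971768  0.42852539]
grasp axis px at cap top [319.1 221.2]
flask_cap [(0.93, array([377., 360.]), array([ 0.8086, -0.2285,  0.17  ])), (0.62, array([323., 211.]), array([ 0.6269, -0.2253,  0.17  ])), (0.62, array([217., 184.]), array([ 0.5751, -0.2992,  0.17  ]))]
cooler [(0.9, array([321., 171.]), array([ 0.626 , -0.2261,  0.    ]))]
```

View pics/w2.png

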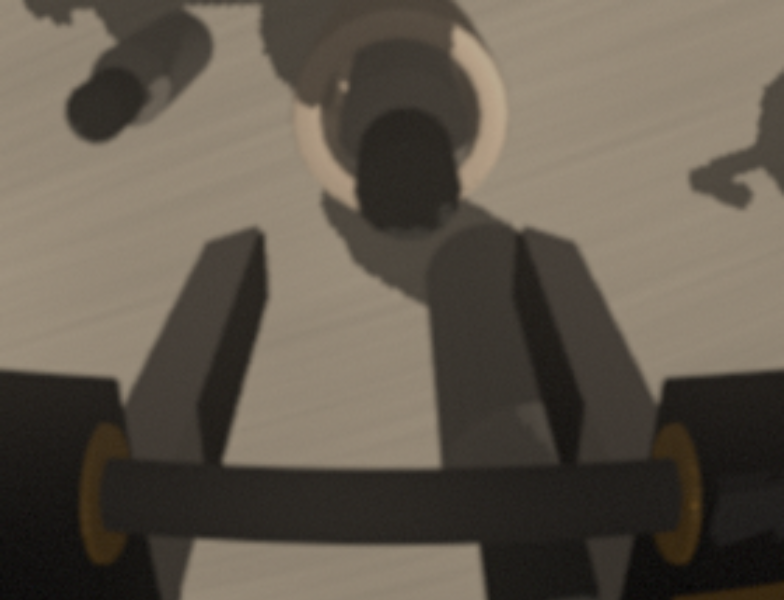

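The cap is centred near (326,215) and is nearly between the fingers. The small flask is at upper left and the big flask is behind the right finger.

Run:
```python
from h import *
p,R=tool()
for q,z in(((325.7,215),.186),((323,211),.17),((180+400/2.8,150+112/2.8),.105)):
    c=wray(q,z);print(c,R.inv().apply(c-p)/.6)
```

```text
[ 0.6254 -0.2224  0.186 ] [0.0075994  0.00682834 0.40447527]
[ 0.6268 -0.2249  0.17  ] [0.00397262 0.00370151 0.43113959]
[ 0.6263 -0.2241  0.105 ] [0.00517233 0.00463378 0.53947368]
```

Emit:
{"name": "servo_tool", "arguments": {
  "rows": [
    {"hand": -0.2,"travel": [0.005,0.0055,0.03],"delta_rot": [0,0,0]},
    {"hand": -0.2,"travel": [0,0,0.05],"delta_rot": [0,0,0]},
    {"hand": -0.2,"travel": [0,0,0.03],"delta_rot": [0,0,0]},
    {"hand": -0.2,"travel": [0,0,0.017],"delta_rot": [0,0,0]},
    {"hand": -0.2,"travel": [0,0,0],"delta_rot": [0,0,0]}
  ]
}}

```text
t: 5.08
tcp_pos: [0.6268, -0.2247, 0.3518]
tcp_rot: [-0.546, -3.093, -0.001]
force: [0.0, -0.2, -0.5]
width: 0.0562
```

Emit:
{"name": "servo_tool", "arguments": {
  "rows": [
    {"hand": 0.4,"travel": [0,0,0],"delta_rot": [0,0,0]},
    {"hand": 1,"travel": [0,0,0],"delta_rot": [0,0,0]},
    {"hand": 1,"travel": [0,0,0],"delta_rot": [0,0,0]},
    {"hand": 1,"travel": [0,0,0],"delta_rot": [0,0,0]},
    {"hand": 1,"travel": [0,0,0],"delta_rot": [0,0,0]}
  ],
  "newtons": 35
}}

```text
t: 5.7
tcp_pos: [0.6271, -0.2249, 0.3531]
tcp_rot: [0.546, 3.093, -0.0]
force: [0.2, 0.9, 3.2]
width: 0.0295
```

Cap gripped (width 29.5 mm). Lifting straight up.

Emit:
{"name": "servo_tool", "arguments": {
  "rows": [
    {"hand": 1,"travel": [0,0,-0.02],"delta_rot": [0,0,0]},
    {"hand": 1,"travel": [0,0,-0.04],"delta_rot": [0,0,0]},
    {"hand": 1,"travel": [0,0,-0.05],"delta_rot": [0,0,0]},
    {"hand": 1,"travel": [0,0,-0.06],"delta_rot": [0,0,0]},
    {"hand": 1,"travel": [0,0,-0.06],"delta_rot": [0,0,0]}
  ]
}}

```text
t: 6.32
tcp_pos: [0.6266, -0.2249, 0.491]
tcp_rot: [-0.547, -3.092, -0.0]
force: [0.1, -0.2, -3.3]
width: 0.0295
```

Emit:
{"name": "servo_tool", "arguments": {
  "rows": [
    {"hand": 1,"travel": [0,0,-0.02],"delta_rot": [0,0,0]},
    {"hand": 1,"travel": [0,0,0],"delta_rot": [0,0,0]}
  ]
}}

```text
t: 6.58
tcp_pos: [0.6268, -0.225, 0.5023]
tcp_rot: [0.547, 3.094, -0.0]
force: [-0.1, -0.3, -3.3]
width: 0.0296
```

Run:
```python
from h import *
p,R=tool();print(p,observe()['width'],observe()['force'])
im=snapshot('side');cv2.imwrite('pics/s2.png',cv2.resize(im[100:350,200:520],(768,600)))
```

```text
[ 0.62678759 -0.22495705  0.50234454] 0.029579298987292106 [-0.06404617 -0.32015855 -3.34765384]
```

View pics/s2.png

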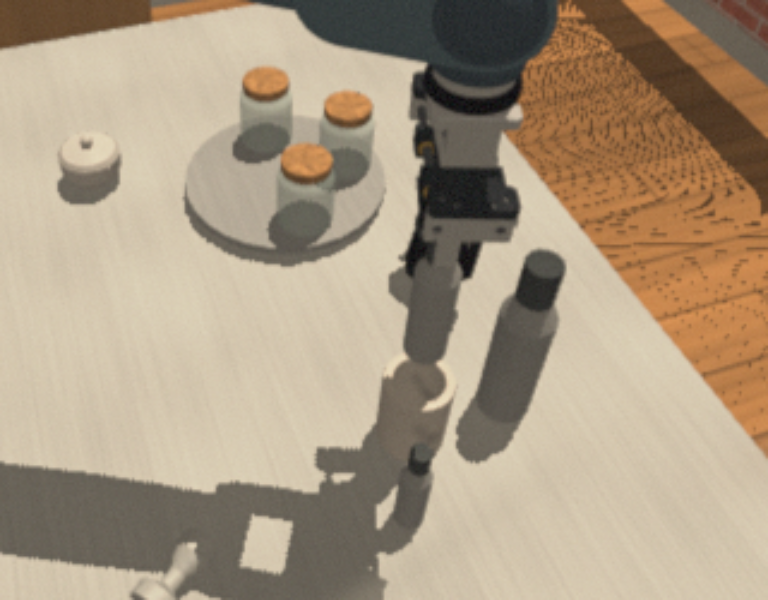

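The flask hangs upright above the cooler, which hasn't moved. Carrying it to free zinc top at about (0.52,-0.04).

Emit:
{"name": "servo_tool", "arguments": {
  "rows": [
    {"hand": 1,"travel": [0.054,0.046,0],"delta_rot": [0,0,0]},
    {"hand": 1,"travel": [0.055,0.046,0],"delta_rot": [0,0,0]},
    {"hand": 1,"travel": [0.055,0.046,0],"delta_rot": [0,0,0]},
    {"hand": 1,"travel": [0.055,0.046,0],"delta_rot": [0,0,0]},
    {"hand": 1,"travel": [0.054,0.044,0],"delta_rot": [0,0,0]}
  ]
}}

```text
t: 7.25
tcp_pos: [0.5188, -0.0391, 0.4999]
tcp_rot: [-0.546, -3.09, -0.001]
force: [0.6, 0.9, -3.3]
width: 0.0295
```

Emit:
{"name": "servo_tool", "arguments": {
  "rows": [
    {"hand": 1,"travel": [0,0,0.03],"delta_rot": [0,0,0.1]},
    {"hand": 1,"travel": [0,0,0.03],"delta_rot": [0,0,0.1]},
    {"hand": 1,"travel": [0,0,0.03],"delta_rot": [0,0,0.1]},
    {"hand": 1,"travel": [0,0,0.03],"delta_rot": [0,0,0.1]},
    {"hand": 1,"travel": [0,0,0.03],"delta_rot": [0,0,0.1]}
  ]
}}

```text
t: 7.88
tcp_pos: [0.5192, -0.0401, 0.4094]
tcp_rot: [-1.694, -2.641, 0.002]
force: [0.1, -0.9, -3.1]
width: 0.0298
```

Emit:
{"name": "servo_tool", "arguments": {
  "rows": [
    {"hand": 1,"travel": [0,0,0.03],"delta_rot": [0,0,0.1]},
    {"hand": 1,"travel": [0,0,0.03],"delta_rot": [0,0,0.1]},
    {"hand": 1,"travel": [0,0,0.03],"delta_rot": [0,0,0.1]},
    {"hand": 1,"travel": [0,0,0.01],"delta_rot": [0,0,0.03]},
    {"hand": 1,"travel": [0,0,0],"delta_rot": [0,0,0]}
  ]
}}

```text
t: 8.5
tcp_pos: [0.519, -0.0401, 0.3499]
tcp_rot: [-2.308, -2.126, 0.004]
force: [-0.4, 0.0, -3.7]
width: 0.0294
```

Emit:
{"name": "servo_tool", "arguments": {
  "rows": [
    {"hand": 1,"travel": [0,0,0.006],"delta_rot": [0,0,0]},
    {"hand": 1,"travel": [0,0,0.003],"delta_rot": [0,0,0]},
    {"hand": 1,"travel": [0,0,0],"delta_rot": [0,0,0]}
  ]
}}

```text
t: 8.88
tcp_pos: [0.5198, -0.0403, 0.347]
tcp_rot: [-2.311, -2.128, 0.0]
force: [0.1, 0.3, -3.0]
width: 0.0291
```

Emit:
{"name": "servo_tool", "arguments": {
  "rows": [
    {"hand": 1,"travel": [0,0,0.002],"delta_rot": [0,0,0]},
    {"hand": 1,"travel": [0,0,0],"delta_rot": [0,0,0]}
  ]
}}

```text
t: 9.12
tcp_pos: [0.5199, -0.0403, 0.3459]
tcp_rot: [2.311, 2.128, 0.0]
force: [0.4, -0.3, -2.0]
width: 0.0296
```

Emit:
{"name": "servo_tool", "arguments": {
  "rows": [
    {"hand": 1,"travel": [0,0,0.003],"delta_rot": [0,0,0]},
    {"hand": 1,"travel": [0,0,0],"delta_rot": [0,0,0]}
  ]
}}

```text
t: 9.38
tcp_pos: [0.5198, -0.0403, 0.3439]
tcp_rot: [-2.311, -2.127, 0.0]
force: [0.2, 0.8, -2.7]
width: 0.0292
```

Emit:
{"name": "servo_tool", "arguments": {
  "rows": [
    {"hand": 1,"travel": [0,0,0.002],"delta_rot": [0,0,0]},
    {"hand": 1,"travel": [0,0,0],"delta_rot": [0,0,0]},
    {"hand": 1,"travel": [0,0,0],"delta_rot": [0,0,0]}
  ]
}}

```text
t: 9.75
tcp_pos: [0.52, -0.0403, 0.3432]
tcp_rot: [2.311, 2.127, 0.0]
force: [0.2, -0.0, -1.2]
width: 0.0294
```

Emit:
{"name": "servo_tool", "arguments": {
  "rows": [
    {"hand": 1,"travel": [0,0,0.002],"delta_rot": [0,0,0]},
    {"hand": 1,"travel": [0,0,0],"delta_rot": [0,0,0]},
    {"hand": 1,"travel": [0,0,0],"delta_rot": [0,0,0]}
  ]
}}

```text
t: 10.12
tcp_pos: [0.5202, -0.0404, 0.3431]
tcp_rot: [2.311, 2.127, 0.0]
force: [-2.0, 0.1, 5.9]
width: 0.0294
```

Touchdown confirmed by force reversal. Release.

Emit:
{"name": "servo_tool", "arguments": {
  "rows": [
    {"hand": 0.2,"travel": [0,0,0],"delta_rot": [0,0,0]},
    {"hand": -1,"travel": [0,0,0],"delta_rot": [0,0,0]},
    {"hand": -1,"travel": [0,0,0],"delta_rot": [0,0,0]},
    {"hand": -1,"travel": [0,0,0],"delta_rot": [0,0,0]},
    {"hand": -1,"travel": [0,0,0],"delta_rot": [0,0,0]}
  ]
}}

```text
t: 10.75
tcp_pos: [0.5199, -0.0403, 0.3416]
tcp_rot: [-2.311, -2.128, 0.0]
force: [-0.4, 0.3, -0.4]
width: 0.074
```

Run:
```python
from h import *
s=observe();p,R=tool();print(p,s['q'],s['width'],s['force'],R.as_matrix().round(3))
im=snapshot('wrist');cv2.imwrite('pics/w3.png',im)
print('axis px at cap top',wpix(np.r_[p[:2],.176]),'base',wpix(np.r_[p[:2],0]))
for n,z in(("empty_place",.026),("jar_a",0.026),("turntable",0)):
    print(n,[(round(d['score'],2),wray(np.array(d['location'])*[640,400],z)) for d in tip_of('wrist',n)])
```

```text
[ 0.51987779 -0.04029254  0.34161112] [-2.95005347e-01  1.09312970e-02  1.93663484e+00 -1.04268764e-06
  1.19404637e+00 -2.12271066e-01] 0.07398852807365225 [-0.43825794  0.26897031 -0.35548355] [[ 0.083  0.997 -0.   ]
 [ 0.997 -0.083  0.   ]
 [ 0.    -0.    -1.   ]]
axis px at cap top [320.  268.4] base [319.7 187.3]
empty_place [(0.26, array([0.7539, 0.0016, 0.026 ]))]
jar_a [(0.96, array([0.6224, 0.1256, 0.026 ]))]
turntable []
```

View pics/w3.png

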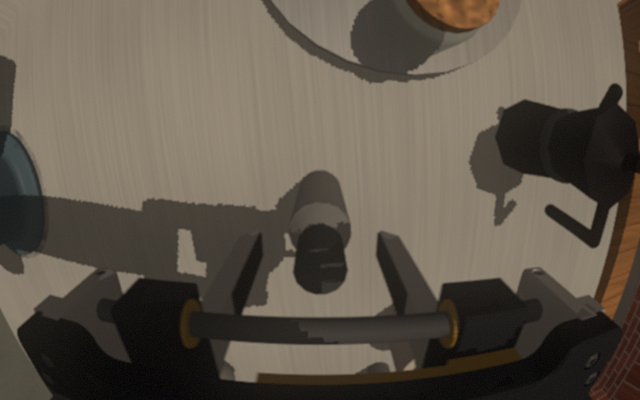

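The flask stands free at (320,190–280), centred between the open jaws and clear of everything. Descending around the body to 108 mm above the underside.

Emit:
{"name": "servo_tool", "arguments": {
  "rows": [
    {"hand": -1,"travel": [0,0,0],"delta_rot": [0,0,0]},
    {"hand": -1,"travel": [0,0,0.03],"delta_rot": [0,0,0]},
    {"hand": -1,"travel": [0,0,0.035],"delta_rot": [0,0,0]},
    {"hand": -1,"travel": [0,0,0.024],"delta_rot": [0,0,0]},
    {"hand": -1,"travel": [0,0,0],"delta_rot": [0,0,0]}
  ]
}}

```text
t: 11.58
tcp_pos: [0.5193, -0.0401, 0.2864]
tcp_rot: [-2.309, -2.126, 0.003]
force: [0.2, 1.0, 0.2]
width: 0.0939
```

Emit:
{"name": "servo_tool", "arguments": {
  "rows": [
    {"hand": 0,"travel": [0,0,0],"delta_rot": [0,0,0]},
    {"hand": 1,"travel": [0,0,0],"delta_rot": [0,0,0]},
    {"hand": 1,"travel": [0,0,0],"delta_rot": [0,0,0]},
    {"hand": 1,"travel": [0,0,0],"delta_rot": [0,0,0]},
    {"hand": 1,"travel": [0,0,0],"delta_rot": [0,0,0]}
  ],
  "newtons": 40
}}

```text
t: 12.2
tcp_pos: [0.5199, -0.0403, 0.2884]
tcp_rot: [2.311, 2.127, 0.0]
force: [-0.2, 0.1, -0.5]
width: 0.0478
```

Emit:
{"name": "servo_tool", "arguments": {
  "rows": [
    {"hand": 1,"travel": [0,0,0],"delta_rot": [0,0,0]},
    {"hand": 1,"travel": [0,0,0],"delta_rot": [0,0,0]},
    {"hand": 1,"travel": [0,0,0],"delta_rot": [0,0,0]}
  ]
}}

```text
t: 12.58
tcp_pos: [0.5199, -0.0403, 0.2883]
tcp_rot: [2.311, 2.127, 0.0]
force: [-0.5, -0.4, 1.0]
width: 0.0441
```

Emit:
{"name": "servo_tool", "arguments": {
  "rows": [
    {"hand": 1,"travel": [0,0,-0.02],"delta_rot": [0,0,0]},
    {"hand": 1,"travel": [0,0,-0.05],"delta_rot": [0,0,0]},
    {"hand": 1,"travel": [0,-0.03,-0.06],"delta_rot": [0,0,0]},
    {"hand": 1,"travel": [0,-0.05,-0.06],"delta_rot": [0,0,0]},
    {"hand": 1,"travel": [0,-0.05,-0.06],"delta_rot": [0,0,0]}
  ]
}}

```text
t: 13.2
tcp_pos: [0.4409, -0.0336, 0.4393]
tcp_rot: [-2.311, -2.127, 0.001]
force: [-0.6, 0.0, -2.0]
width: 0.044
```

Emit:
{"name": "servo_tool", "arguments": {
  "rows": [
    {"hand": 1,"travel": [0,-0.03,0],"delta_rot": [0,0,0]},
    {"hand": 1,"travel": [0,0,0],"delta_rot": [0,0,0]}
  ]
}}

```text
t: 13.45
tcp_pos: [0.4233, -0.0321, 0.4386]
tcp_rot: [2.311, 2.127, 0.001]
force: [-0.6, 0.6, -2.7]
width: 0.0441
```

Held at 44 mm (body). Tipping about tool x by -45°, gently.

Emit:
{"name": "servo_tool", "arguments": {
  "rows": [
    {"hand": 1,"travel": [0,0,0],"delta_rot": [-0.03,0,0]},
    {"hand": 1,"travel": [0,0,0],"delta_rot": [-0.05,0,0]},
    {"hand": 1,"travel": [0,0,0],"delta_rot": [-0.06,0,0]},
    {"hand": 1,"travel": [0,0,0],"delta_rot": [-0.06,0,0]},
    {"hand": 1,"travel": [0,0,0],"delta_rot": [-0.06,0,0]}
  ]
}}

```text
t: 14.08
tcp_pos: [0.4245, -0.0324, 0.4373]
tcp_rot: [2.071, 1.906, 0.396]
force: [0.5, -0.9, -2.6]
width: 0.0445
```

Run:
```python
from h import *
p,R=tool();print(R.as_matrix()[:,2],np.degrees(np.arccos(-R.as_matrix()[2,2])))
for c in('side','top'): cv2.imwrite(f'pics/t_{c}.png',snapshot(c))
```

```text
[ 0.39593486 -0.03215181 -0.91771556] 23.405635477617523
```

Emit:
{"name": "servo_tool", "arguments": {
  "rows": [
    {"hand": 1,"travel": [0,0,0],"delta_rot": [-0.06,0,0]},
    {"hand": 1,"travel": [0,0,0],"delta_rot": [-0.06,0,0]},
    {"hand": 1,"travel": [0,0,0],"delta_rot": [-0.06,0,0]},
    {"hand": 1,"travel": [0,0,0],"delta_rot": [-0.04,0,0]},
    {"hand": 1,"travel": [0,0,0],"delta_rot": [-0.02,0,0]}
  ]
}}

```text
t: 14.8
tcp_pos: [0.4243, -0.0323, 0.4375]
tcp_rot: [1.823, 1.679, 0.693]
force: [-0.6, 0.5, -2.9]
width: 0.0445
```

Emit:
{"name": "servo_tool", "arguments": {
  "rows": [
    {"hand": 1,"travel": [0,0,0],"delta_rot": [0,0,0]},
    {"hand": 1,"travel": [0,0,0],"delta_rot": [0,0,0]},
    {"hand": 1,"travel": [0,0,0],"delta_rot": [0,0,0]},
    {"hand": 1,"travel": [0,0,0],"delta_rot": [0,0,0]},
    {"hand": 1,"travel": [0,0,0],"delta_rot": [0,0,0]}
  ]
}}

```text
t: 15.42
tcp_pos: [0.4242, -0.0324, 0.4383]
tcp_rot: [1.821, 1.676, 0.694]
force: [-0.4, 0.3, -3.8]
width: 0.0444
```

Emit:
{"name": "servo_tool", "arguments": {
  "rows": [
    {"hand": 1,"travel": [0,0,0],"delta_rot": [0,0,0]},
    {"hand": 1,"travel": [0,0,0],"delta_rot": [0,0,0]},
    {"hand": 1,"travel": [0,0,0],"delta_rot": [0,0,0]},
    {"hand": 1,"travel": [0,0,0],"delta_rot": [0,0,0]}
  ]
}}

```text
t: 15.92
tcp_pos: [0.4242, -0.0324, 0.4383]
tcp_rot: [1.821, 1.676, 0.694]
force: [-0.1, -0.2, -3.8]
width: 0.0445
```

Run:
```python
from h import *
p,R=tool();print(p,np.degrees(np.arccos(-R.as_matrix()[2,2])))
im=snapshot('side');cv2.imwrite('pics/s3.png',cv2.resize(im[70:330,200:520],(736,598)))
```

```text
[ 0.42420065 -0.03235653  0.43826932] 44.99993101780714
```

View pics/s3.png

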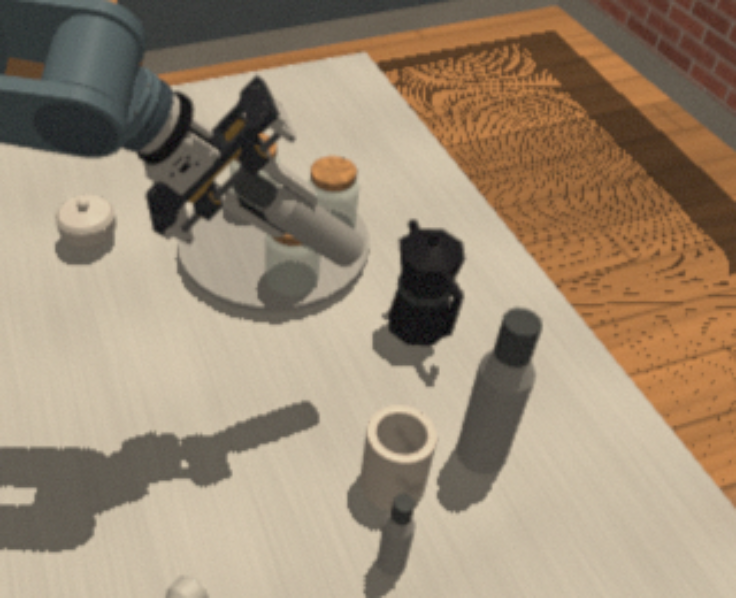

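The flask is firmly held at 45° in the tool's direction, and was held for more than 1 s. Bringing it upright.

Emit:
{"name": "servo_tool", "arguments": {
  "rows": [
    {"hand": 1,"travel": [0,0,0],"delta_rot": [0.03,0,0]},
    {"hand": 1,"travel": [0,0,0],"delta_rot": [0.05,0,0]},
    {"hand": 1,"travel": [0,0,0],"delta_rot": [0.06,0,0]},
    {"hand": 1,"travel": [0,0,0],"delta_rot": [0.06,0,0]},
    {"hand": 1,"travel": [0,0,0],"delta_rot": [0.06,0,0]}
  ]
}}

```text
t: 16.6
tcp_pos: [0.4243, -0.0324, 0.4385]
tcp_rot: [2.092, 1.925, 0.365]
force: [0.6, -0.2, -3.1]
width: 0.0445
```

Emit:
{"name": "servo_tool", "arguments": {
  "rows": [
    {"hand": 1,"travel": [0,0,0],"delta_rot": [0.06,0,0]},
    {"hand": 1,"travel": [0,0,0],"delta_rot": [0.06,0,0]},
    {"hand": 1,"travel": [0,0,0],"delta_rot": [0.06,0,0]},
    {"hand": 1,"travel": [0,0,0],"delta_rot": [0.04,0,0]},
    {"hand": 1,"travel": [0,0,0],"delta_rot": [0.02,0,0]}
  ]
}}

```text
t: 17.23
tcp_pos: [0.4245, -0.0324, 0.4385]
tcp_rot: [2.311, 2.127, 0.001]
force: [-0.5, 0.4, -3.3]
width: 0.0445
```

Run:
```python
from h import *
p,R=tool();print(p,observe()['t'],np.degrees(np.arccos(-R.as_matrix()[2,2])),R.as_matrix().round(3).tolist())
for c in('side','top','wrist'):
    im=snapshot(c)
    if c=='top': cv2.imwrite('pics/top5.png',cv2.resize(im[120:260,150:310],(686,600)))
    for n,z in(("empty_place",.026),("jar_a",.026),("turntable",0)):
        f=(lambda q:wray(q,z)) if c=='wrist' else (lambda q:atz(c,q,z))
        print(c,n,[(round(d['score'],2),f(np.array(d['location'])*[640,400])) for d in tip_of(c,n)])
```

```text
[ 0.42449241 -0.03238735  0.43850313] 17.225 0.039072352809718595 [[0.083, 0.997, 0.001], [0.997, -0.083, -0.0], [-0.0, 0.001, -1.0]]
side empty_place [(0.84, array([0.5222, 0.2311, 0.026 ]))]
side jar_a [(0.98, array([0.7122, 0.2301, 0.026 ])), (0.96, array([0.6202, 0.1148, 0.026 ])), (0.64, array([0.6361, 0.3132, 0.026 ]))]
side turntable [(0.7, array([0.6185, 0.2157, 0.    ]))]
top empty_place [(0.89, array([0.5259, 0.2321, 0.026 ]))]
top jar_a [(0.85, array([0.7138, 0.2235, 0.026 ])), (0.79, array([0.6172, 0.3146, 0.026 ])), (0.59, array([0.6169, 0.1354, 0.026 ]))]
top turntable [(0.95, array([0.6248, 0.2182, 0.    ]))]
wrist empty_place []
wrist jar_a [(0.68, array([0.6187, 0.126 , 0.026 ])), (0.67, array([ 0.3354, -0.2927,  0.026 ]))]
wrist turntable []
```

View pics/top5.png

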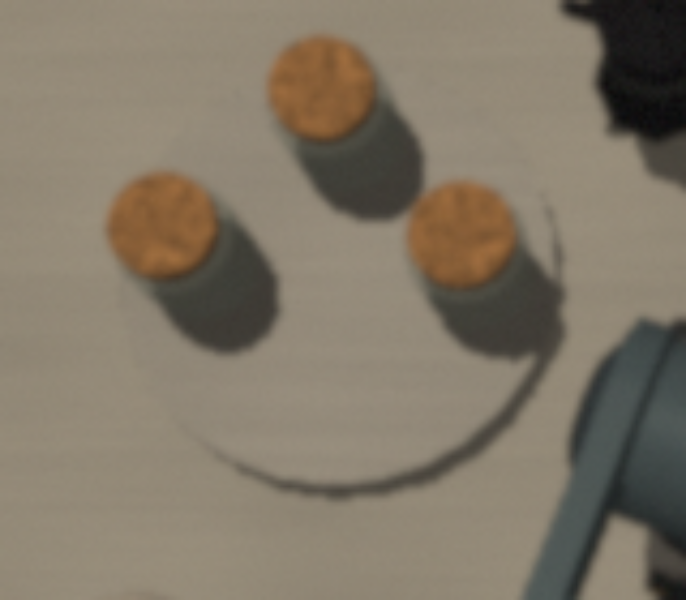

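The cork lids are at (162,225), (322,87) and (462,234) in this crop, and the near side of the plate is empty. Lid tops are at z = 0.136, so I compute the empty place from them.

Run:
```python
from h import *
s=160/686
A,B,C=[atz('top',(150+x*s,120+y*s),.136) for x,y in((162,225),(322,87),(462,234))]
print(A,B,C,(A+C)/2,A+C-B, np.linalg.norm(A-C),np.linalg.norm((A+C)/2-B))
p,R=tool()
o=(A+C)/2;e=o-.095*(B-o)/np.linalg.norm(B-o);print(e)
print(R.inv().apply(np.array([e[0],e[1],p[2]])-p)/.6)
```

```text
[0.6223 0.3144 0.136 ] [0.7157 0.218  0.136 ] [0.6194 0.1246 0.136 ] [0.62085 0.2195  0.136  ] [0.526 0.221 0.136] 0.18982215360700133 0.09486186009139827
[0.52586188 0.22100218 0.136     ]
[4.34831411e-01 1.33970349e-01 2.37038313e-05]
```

Emit:
{"name": "servo_tool", "arguments": {
  "rows": [
    {"hand": 1,"travel": [0.05,0.015,0],"delta_rot": [0,0,0]},
    {"hand": 1,"travel": [0.07,0.02,0],"delta_rot": [0,0,0]},
    {"hand": 1,"travel": [0.07,0.02,0],"delta_rot": [0,0,0]},
    {"hand": 1,"travel": [0.07,0.02,0],"delta_rot": [0,0,0]},
    {"hand": 1,"travel": [0.07,0.022,0],"delta_rot": [0,0,0]}
  ]
}}

```text
t: 18.45
tcp_pos: [0.4989, 0.1616, 0.4383]
tcp_rot: [2.311, 2.128, 0.0]
force: [0.3, -0.6, -2.3]
width: 0.0444
```

Emit:
{"name": "servo_tool", "arguments": {
  "rows": [
    {"hand": 1,"travel": [0.06,0.02,0],"delta_rot": [0,0,0]},
    {"hand": 1,"travel": [0.046,0.016,0],"delta_rot": [0,0,0]},
    {"hand": 1,"travel": [0,0,0],"delta_rot": [0,0,0]}
  ]
}}

```text
t: 18.82
tcp_pos: [0.5257, 0.2231, 0.4378]
tcp_rot: [-2.309, -2.13, 0.001]
force: [0.4, 0.4, -2.6]
width: 0.0447
```

Emit:
{"name": "servo_tool", "arguments": {
  "rows": [
    {"hand": 1,"travel": [0,0,0.04],"delta_rot": [0,0,0]},
    {"hand": 1,"travel": [0,0,0.05],"delta_rot": [0,0,0]},
    {"hand": 1,"travel": [0,0,0.05],"delta_rot": [0,0,0]},
    {"hand": 1,"travel": [0,0,0.04],"delta_rot": [0,0,0]},
    {"hand": 1,"travel": [0,0,0],"delta_rot": [0,0,0]}
  ]
}}

```text
t: 19.45
tcp_pos: [0.5245, 0.2209, 0.3281]
tcp_rot: [-2.31, -2.125, 0.007]
force: [-0.4, 0.1, -3.0]
width: 0.0446
```

Emit:
{"name": "servo_tool", "arguments": {
  "rows": [
    {"hand": 1,"travel": [0,0,0.01],"delta_rot": [0,0,0]},
    {"hand": 1,"travel": [0,0,0.006],"delta_rot": [0,0,0]},
    {"hand": 1,"travel": [0,0,0],"delta_rot": [0,0,0]},
    {"hand": 1,"travel": [0,0,0],"delta_rot": [0,0,0]}
  ]
}}

```text
t: 19.95
tcp_pos: [0.5255, 0.2218, 0.3211]
tcp_rot: [2.311, 2.127, 0.001]
force: [0.6, 0.1, -3.7]
width: 0.0443
```

Emit:
{"name": "servo_tool", "arguments": {
  "rows": [
    {"hand": 1,"travel": [0,0,0.002],"delta_rot": [0,0,0]},
    {"hand": 1,"travel": [0,0,0.001],"delta_rot": [0,0,0]},
    {"hand": 1,"travel": [0,0,0],"delta_rot": [0,0,0]},
    {"hand": 1,"travel": [0,0,0],"delta_rot": [0,0,0]}
  ]
}}

```text
t: 20.45
tcp_pos: [0.5254, 0.2218, 0.3188]
tcp_rot: [2.311, 2.128, -0.0]
force: [-0.6, -0.4, -2.9]
width: 0.0441
```

Emit:
{"name": "servo_tool", "arguments": {
  "rows": [
    {"hand": 1,"travel": [0,0,0.004],"delta_rot": [0,0,0]},
    {"hand": 1,"travel": [0,0,0.001],"delta_rot": [0,0,0]},
    {"hand": 1,"travel": [0,0,0],"delta_rot": [0,0,0]},
    {"hand": 1,"travel": [0,0,0],"delta_rot": [0,0,0]}
  ]
}}

```text
t: 20.95
tcp_pos: [0.5254, 0.2218, 0.3159]
tcp_rot: [2.311, 2.128, 0.0]
force: [0.2, -0.2, -2.9]
width: 0.0443
```

Emit:
{"name": "servo_tool", "arguments": {
  "rows": [
    {"hand": 1,"travel": [0,0,0.0015],"delta_rot": [0,0,0]},
    {"hand": 1,"travel": [0,0,0],"delta_rot": [0,0,0]},
    {"hand": 1,"travel": [0,0,0],"delta_rot": [0,0,0]}
  ]
}}

```text
t: 21.32
tcp_pos: [0.5254, 0.2217, 0.315]
tcp_rot: [2.311, 2.128, -0.0]
force: [0.3, -0.4, -2.7]
width: 0.0444
```

Emit:
{"name": "servo_tool", "arguments": {
  "rows": [
    {"hand": 1,"travel": [0,0,0.0015],"delta_rot": [0,0,0]},
    {"hand": 1,"travel": [0,0,0],"delta_rot": [0,0,0]},
    {"hand": 1,"travel": [0,0,0],"delta_rot": [0,0,0]}
  ]
}}

```text
t: 21.7
tcp_pos: [0.5254, 0.2218, 0.3143]
tcp_rot: [2.311, 2.128, 0.0]
force: [-0.6, -1.1, -0.5]
width: 0.0444
```

Emit:
{"name": "servo_tool", "arguments": {
  "rows": [
    {"hand": 1,"travel": [0,0,0.001],"delta_rot": [0,0,0]},
    {"hand": 1,"travel": [0,0,0],"delta_rot": [0,0,0]},
    {"hand": 1,"travel": [0,0,0],"delta_rot": [0,0,0]}
  ]
}}

```text
t: 22.08
tcp_pos: [0.5255, 0.2218, 0.3143]
tcp_rot: [2.311, 2.128, 0.001]
force: [-1.4, -1.8, 5.6]
width: 0.0446
```

Touchdown at the expected height. Release and rise.

Emit:
{"name": "servo_tool", "arguments": {
  "rows": [
    {"hand": -0.1,"travel": [0,0,0],"delta_rot": [0,0,0]},
    {"hand": -0.6,"travel": [0,0,0],"delta_rot": [0,0,0]},
    {"hand": -0.8,"travel": [0,0,0],"delta_rot": [0,0,0]},
    {"hand": -0.8,"travel": [0,0,0],"delta_rot": [0,0,0]},
    {"hand": -0.8,"travel": [0,0,0],"delta_rot": [0,0,0]}
  ]
}}

```text
t: 22.7
tcp_pos: [0.5254, 0.2218, 0.3134]
tcp_rot: [2.311, 2.128, 0.0]
force: [-0.1, -0.2, -0.2]
width: 0.0845
```

Emit:
{"name": "servo_tool", "arguments": {
  "rows": [
    {"hand": -0.8,"travel": [0,0,-0.02],"delta_rot": [0,0,0]},
    {"hand": -0.8,"travel": [0,0,-0.05],"delta_rot": [0,0,0]},
    {"hand": -0.8,"travel": [0,0,-0.06],"delta_rot": [0,0,0]},
    {"hand": -0.8,"travel": [0,0,-0.06],"delta_rot": [0,0,0]},
    {"hand": -0.8,"travel": [0,0,-0.05],"delta_rot": [0,0,0]}
  ]
}}

```text
t: 23.32
tcp_pos: [0.5252, 0.2218, 0.4602]
tcp_rot: [2.31, 2.127, 0.003]
force: [0.7, -0.1, -0.8]
width: 0.0846
```

Emit:
{"name": "servo_tool", "arguments": {
  "rows": [
    {"hand": -0.8,"travel": [-0.05,0,0],"delta_rot": [0,0,0]},
    {"hand": -0.8,"travel": [-0.07,0,0],"delta_rot": [0,0,0]},
    {"hand": -0.8,"travel": [-0.08,0,0],"delta_rot": [0,0,0]},
    {"hand": -0.8,"travel": [-0.08,0,0],"delta_rot": [0,0,0]},
    {"hand": -0.8,"travel": [0,0,0],"delta_rot": [0,0,0]}
  ]
}}

```text
t: 23.95
tcp_pos: [0.5113, 0.0521, 0.4585]
tcp_rot: [2.315, 2.122, 0.001]
force: [0.6, -0.2, 0.2]
width: 0.0845
```

Run:
```python
from h import *
print(observe()['t'],observe()['force'],observe()['qvel'])
a=snapshot('side');fs=[(round(d['score'],2),np.round(np.array(d['location'])*[640,400])) for d in tip_of('side','flask')]
b=snapshot('top');ft=[(round(d['score'],2),atz('top',np.array(d['location'])*[640,400],.026)) for d in tip_of('top','flask')]
print(fs,[atz('side',q,.026) for _,q in fs],ft)
cv2.imwrite('pics/end.png',np.hstack([cv2.resize(a[80:330,180:480],(400,333)),cv2.resize(b[80:330,130:430],(400,333))]))
```

```text
23.95 [ 0.62132339 -0.19438286  0.23982582] [ 5.47293865e-02  1.30928435e-02 -7.40371142e-03  1.76242491e-02
 -1.99761574e-05  2.48029862e-02]
[(0.87, array([412., 268.])), (0.86, array([290., 178.])), (0.67, array([369., 313.]))] [array([ 0.7456, -0.2447,  0.026 ]), array([0.5196, 0.2264, 0.026 ]), array([ 0.5759, -0.3316,  0.026 ])] [(0.78, array([0.5338, 0.2202, 0.026 ])), (0.62, array([ 0.7413, -0.2247,  0.026 ])), (0.58, array([ 0.5746, -0.3146,  0.026 ])), (0.37, array([ 0.6091, -0.2285,  0.026 ]))]
```

View pics/end.png

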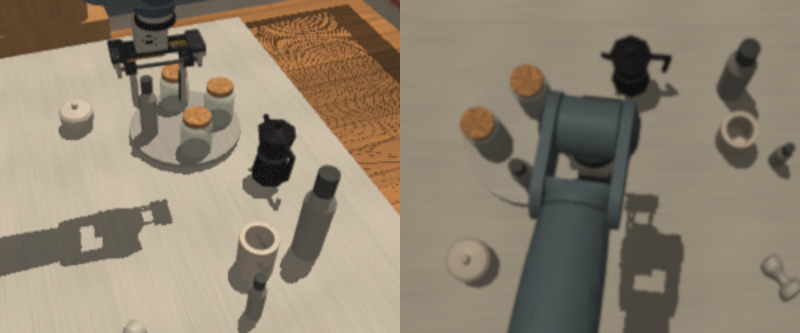

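The flask stands upright at the empty place and everything else is where it was. The arm is clear, so I'm handing in.

Emit:
{"name": "servo_tool", "arguments": {
  "rows": [
    {"hand": -0.8,"travel": [0,0,0],"delta_rot": [0,0,0]},
    {"hand": -0.8,"travel": [0,0,0],"delta_rot": [0,0,0]}
  ]
}}

```text
t: 24.4
tcp_pos: [0.5115, 0.055, 0.4574]
tcp_rot: [-2.31, -2.129, 0.0]
force: [0.0, 0.0, 0.5]
width: 0.0848
```

```bash
python3 -c "
from bench import *
print(finish_job())"
```

```text
the job is handed in; nothing more can be done
None
```

The flask is on the turntable in the empty place, upright and released, and I handed the job in at about 24 s; no verdict was reported.

- **Lift and stand:** I lifted the middle-sized flask by its cap straight out of the cooler, stood it on the zinc top at about (0.52, -0.04) m and let go.
- **Tip:** I gripped it again around the body, about 108 mm above its underside. The tool tilted to 45.0°, held that for about 1.1 s, and came back upright. The flask's own tilt was judged only from a picture of it lying in line with the tool.
- **Place:** I lowered it until the force showed contact, at the height expected for the plate, then released it and moved the arm clear.

**Last checks:** With the arm clear, the networks put the flask at (0.534, 0.220) m from the top camera and (0.520, 0.226) m from the side camera. These are 8 mm either way of the planned (0.526, 0.221) m, well within the 30 mm allowed. The last picture showed the flask upright and the cooler, moka pot and sugar bowl apparently where they began; I did not measure this. The arm partly hid jar C in the top view and the tamper showed only partly in the side view. No check failed.

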